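Clamp a plane body in the cam-lock holding jig

ROBOT

A 6-joint arm with a two-finger parallel gripper is mounted at the origin on the work surface. World frame = base frame: x ahead of the robot, y to its left, z up, the work surface at z = 0. Lengths are in m, angles in rad, forces in N, time in s.
With the tool pointing down it reaches from about 0.275 to 0.85 m from the base axis. Payload 5.2 kg.
Tool frame: the origin (TCP) lies midway between the tips of the shut fingers; the grasp point (between the pads) lies 19 mm behind it; z points along the fingers, y is the line along which they close (so a half turn about z gives the same grasp; the last joint's range is limited). The gripper opens to 85 mm and grips with 20 to 120 N. Pads are 22 mm wide; open, the fingers measure 114 mm over their backs; the gripper's body (76 mm by 85 mm) begins 54 mm behind the grasp point. The pads swing forward as they close: fully open they stand 13 mm farther back than shut.
Start: joints at [1.076, 0.259, 1.535, -0, 1.348, -0.203], TCP at [0.158, 0.527, 0.231] pointing down, gripper open.
Joint ranges: [-3.14, 3.14], [-0.91, 2.08], [0.19, 2.58], [-1.22, 4.36], [0.22, 2.71], [-3.12, 3.12]. Speed limits (rad/s): [2.57, 2.57, 3.14, 3.14, 3.14, 3.14].

INTERFACE

Orientations are given as a rotation vector (axis times angle).
In Python, from rig import bot gives the robot as it stands.
- The arm moves only by the shell command python3 -m creep 'ROWS'. ROWS is JSON, a list of rows, each a list of 7 numbers: the turn, a rotation vector about the tool's x, y, z in degrees, then the shift along the tool's x, y, z in mm, then the opening, from 0 (shut) to 1 (fully open). A call has 1 to 20 rows; each row is the pose to reach, as a shift and turn from the pose commanded when the call began, along the tool's axes at that moment; what a row does not reach only later rows make up. A row lasts 1/8 s, in which the tool goes at most 62.5 mm and 10.7 degrees, less where a joint would pass 70% of its speed; a pose out of reach is approached as far as the arm can. A call with a gripper value outside its range is refused whole. The fingers move at their own pace and stop on an object; the grip force is fixed at half the most. Time passes only in rows, so rows that repeat a pose let the fingers close. It gives the time, the measured TCP pose, the force, the opening and the grip force at its end, in the units of the state.
- bot.sense(): the state, without advancing time (a new reading comes with each control period).
- bot.snapshot(name): name is "scene" or "top"; returns the picture (384x512x3 uint8, red, green, blue); there is no depth.
- bot.camera_params(name): a dict with "camera_matrix" (3x3 intrinsics, pixels), "R" (3x3) and "t" (3): a world point X has camera coordinates R X + t. Camera axes: x right, y down, z forward; pixel columns grow to the right and rows downward; lengths in m; the calibration is good to about 2 mm. A picture is of the moment at which its call begins. camera_params takes no time and is no camera call.
- bot.sign_off(): hands the job in; it is judged then, once.
Trained networks look in the newest picture that a camera, given by its name, has taken for a name from the list of things; names that differ only in an ending like _2 or _b are one class to them, and where a whole thing is asked for, a point or a joint stands for the part that bears it (a point fixed in the world has none). Each returns a list of dicts, best first, with "confidence" (0 to 1); they miss things now and then, are a little off and sometimes report something else, mostly with a low value. They report only what shows in the picture. A call takes as long as a camera call. They do not tell look-alikes from the thing itself.
- bot.trace(target, camera): "mask" (384x512 bool, what is visible of it) and "rect" ([left, top, right, bottom] as shares, 0 to 1, of the picture: columns of its width, rows of its height, round what is visible of it).
- bot.spot_point(target, camera): "location" ([row, column] as shares, 0 to 1, of the picture: columns of its width, rows of its height: a listed point, or the origin of a listed thing).
The state is a dict: "t": time; "joint_pos": joint angles; "joint_velocities": joint speeds; "effort": joint torques, N m; "ee_pos": TCP position; "ee_rot": TCP orientation; "force": force on the tool from outside, world axes, zero at the start; "ft_torque": the same for the moment, N m; "gripper_width": finger opening in m; "finger_force": force on a finger pad.
Only numpy, scipy, OpenCV 4.12 (cv2) and the standard library are available. Lean on these libraries where they do the work, as an engineer would, in place of code of your own. Each camera call takes 0.05 s, during which the arm holds its last target. There are 200 camera calls.

TASK

Clamp the wooden plane body in the holding jig, working by pushes of the fingertips. Push the lever of the eccentric lock forward, away from the robot, all the way round to its low point so that the jaw is free; then push the sliding jaw forward until it holds the plane body squarely against the end stop; then push the lever back round until the lock bites firmly again. Do not pick the plane body up, and leave the other things on the bench where they are.

Things in the scene. Friction and masses are not known exactly. Their poses are not given: they have to be found in the camera images.
- jig: Holding jig screwed to the bench: plywood board, top 18 mm above the bench, x -155 to 150, y -160 to 100 mm. Origin at bench height on the jaw's path; x forward along it to the end stop, y left, z up. Beech guides flank the jaw's tongue, tops 36 mm above the bench: left y 17 to 39, x -155 to -40; right y -30 to -17, x -155 to -42, with a small sliding walnut pressure pad let in at x -80.
- stop_face (a point): Foot of the near face of the beech end stop across the far end of the board, in the middle, 18 mm above the bench (jig frame 115, 0, 18 mm); axes as the jig's. The stop is 30 mm thick, 170 mm wide, its top 52 mm above the bench.
- jaw (a joint): How far the sliding jaw is pushed forward (m): 0 rearmost, at most 0.072; starts at 0.002 to 0.020; its back face lies at jig x = -35 mm plus this, its front face 30 mm further. The plane body is held between jaw and stop at 0.060. Free, it slides with about 4 N and stays where left; gripped by the lock it takes 30 N or more to shift.
- jaw_back (a point): Middle of the jaw's back face, 56 mm above the bench, moving with the jaw, axes as the jig's: a place to push. The beech jaw is 120 mm wide (y), 30 mm thick (x), top 67 mm above the bench. Its tongue, 32 mm wide, top 36 mm above the bench, trails 145 mm behind it below this point.
- jaw_face (a point): Middle of the jaw's cork front face, 43 mm above the bench.
- cam (a joint): Angle of the eccentric lock (rad). 0: lever against its forward stop, the low point, jaw free. Grows clockwise seen from above, the lever coming back to the robot; stops at 1.40. From 0.80 the rim pushes the pressure pad, from 0.91 the pad grips the tongue, harder and harder. Starts locked at 1.16 to 1.24; locked from 1.12 up. Stays where it is left.
- cam_pivot (a point): On the lock's upright pivot, 61 mm above the bench, at jig frame x -80, y -56 mm, right of the tongue. Turns with the lock. The beech disc is 64 mm across, its pivot 6 mm off centre, its top 39 mm above the bench; the bolt head stands 46 mm above the bench.
- knob_mid (a point): Middle of the upright wooden knob on the lock's lever: 24 mm across, 38 to 83 mm above the bench, 120 mm from the pivot, in jig-frame direction (sin(0.85-q), -cos(0.85-q)) at cam angle q: to the right, and forward at q = 0, a little back when locked. Lever bar 18 mm wide, top 38 mm above the bench. It swings with about 6 N at the knob, locking takes up to 14 N.
- plane_body: The work: a walnut body for a wooden hand plane, 60 mm (x) by 150 mm (y) by 48 mm high, 0.3 kg, with an open throat on top. It lies loose on the jig's board between the jaw and the end stop, its long side across the jig. Origin at the centre of its underside, 18 mm above the bench. Held against the stop, its centre is 30 mm from the stop face.
- pencil: Flat carpenter's pencil, 115 x 14 x 7 mm along x, lying on the jig's board left of the guide; to be left alone.
- smoothing_plane: Walnut hand plane, 150 x 50 x 52 mm, with its iron to 85 mm high, on the bench left of the jig; to be left alone.
- scorp: Round drawknife: a steel ring 95 mm across with two red turned handles to -x, 230 mm over all, 31 mm high, right of the jig; to be left alone.
- tape_measure: Tape measure, 70 x 38 x 63 mm, on the bench left of the jig's far end; to be left alone.
- drill: Cordless drill standing on its battery, 225 mm high, to the left; to be left alone.
- mug: Mug, 80 mm across, 95 mm high, far to the right; to be left alone.
Things that resemble listed ones, but are neither listed nor needed, are in the scene too. Leave any green, purple or red look-alike of the plane_body alone.

How it is judged:
On the way, in this order (a step that is already met when the one before it is completed fails the run):
1. the eccentric lock is swung to its low point before the jaw has been pushed (value of joint cam below 0.2 rad and distance of jaw_back from where it was at the start of the episode below 0.008 m), for 0.2 s.
2. with the lock free, the jaw is pushed forward until it holds the plane body squarely against the end stop (value of joint cam below 0.75 rad and value of joint jaw above 0.057 m and x of plane_body in the frame of stop_face above -0.033 m and angle between the x axis of plane_body and the x axis of jig, either way round below 0.05 rad and y of plane_body in the frame of stop_face between -0.04 and 0.04 m), for 0.2 s.
3. the lock is swung back until it grips (value of joint cam above 1.12 rad), for 0.2 s.
At the end, for the whole second after the job is handed in: The plane body lies flat on the jig's board at rest, within 3 mm of the end stop and square to it within 0.05 rad, its middle within 40 mm of the jaw's path; the jaw is up against it (jaw joint above 0.057); the lock grips (cam joint above 1.12) (value of joint cam above 1.12 rad and value of joint jaw above 0.057 m and x of plane_body in the frame of stop_face above -0.033 m and angle between the x axis of plane_body and the x axis of jig, either way round below 0.05 rad and height (world z) of plane_body between 0.012 and 0.024 m and angle between plane_body's own z axis and vertical below 0.06 rad and linear speed of plane_body below 0.02 m/s and y of plane_body in the frame of stop_face between -0.04 and 0.04 m); the robot touches nothing.
It fails at once if the plane body is lifted or tipped up (height (world z) of plane_body above 0.03 m or angle between plane_body's own z axis and vertical above 0.2 rad).
It fails at once if a thing on the bench that should be left alone is moved by more than 25 mm (distance of any of pencil, smoothing_plane, scorp, tape_measure, drill, mug from where it was at the start of the episode above 0.025 m).
It also fails if it takes over 61 s, if anything falls off the work surface, if the arm or the gripper's body presses on something with over 40 N, if the wrist force passes 120 N, or if a joint passes its speed limit or range.

## Working session

There is one attempt and no reset: what is moved stays moved. The work goes in short steps, Python scripts to look and compute and a shell command to move; the robot and the scene stay as the last step left them, time stands still between calls to the robot, and variables do not carry over. Pictures are saved under pics/ and viewed, at most 10 in all, crops included, and the job is handed in when it is done.

```bash
mkdir -p pics
cat > h.py <<'E'
import numpy as np, cv2
from rig import bot
def ray(cam,px):
    p=bot.camera_params(cam);K=np.array(p["camera_matrix"]);R=np.array(p["R"]);t=np.array(p["t"])
    d=R.T@np.linalg.inv(K)@np.array([px[0],px[1],1.]);return -R.T@t,d
def at(cam,px,z):
    o,d=ray(cam,px);return o+d*(z-o[2])/d[2]
def proj(cam,X):
    p=bot.camera_params(cam);q=np.array(p["camera_matrix"])@(np.array(p["R"])@X+np.array(p["t"]));return q[:2]/q[2]
def spot(n,cam,z):
    for r in bot.spot_point(n,cam)[:3]:
        l=r["location"];px=(l[1]*512,l[0]*384);print(n,cam,round(r["confidence"],2),np.round(px,1),np.round(at(cam,px,z),4))
E
python3 - <<'E'
from h import *
a=bot.snapshot("top");b=bot.snapshot("scene")
cv2.imwrite("pics/t.png",cv2.resize(a[...,::-1],(800,600)));cv2.imwrite("pics/s.png",cv2.resize(b[...,::-1],(800,600)))
for n,z in [("jig",0),("stop_face",.018),("jaw_back",.056),("jaw_face",.043),("cam_pivot",.061),("knob_mid",.0605),("plane_body",.018)]:
    for c in("top","scene"): spot(n,c,z)
s=bot.sense();print(s["t"],s["ee_pos"],s["ee_rot"],s["gripper_width"])
E
```

```text
jig top 0.83 [232.2 191.4] [0.5519 0.0482 0.    ]
jig top 0.44 [112.4 207.5] [0.499 0.418 0.   ]
jig scene 0.92 [268.1 196.3] [0.547  0.0464 0.    ]
stop_face top 0.94 [223.3 153.6] [0.6674 0.0762 0.018 ]
stop_face scene 0.79 [285.3 222.6] [0.6673 0.0772 0.018 ]
jaw_back top 0.58 [233.  197.2] [0.5301 0.0432 0.056 ]
jaw_back scene 0.61 [269.1 184.9] [0.5378 0.0496 0.056 ]
jaw_face top 0.59 [230.4 186.6] [0.5629 0.0519 0.043 ]
jaw_face scene 0.79 [271.5 191.2] [0.5557 0.0546 0.043 ]
cam_pivot top 0.67 [252.9 212. ] [ 0.4865 -0.016   0.061 ]
cam_pivot scene 0.95 [246.2 174. ] [ 0.4832 -0.0183  0.061 ]
knob_mid top 0.84 [295.3 219.7] [ 0.4647 -0.1413  0.0605]
knob_mid top 0.18 [180.9 177.5] [0.5871 0.1979 0.0605]
knob_mid scene 0.97 [209.5 174.2] [ 0.461  -0.1405  0.0605]
knob_mid scene 0.62 [199.8 225. ] [ 0.6485 -0.1944  0.0605]
plane_body top 0.91 [143.9 125. ] [0.7548 0.3231 0.018 ]
plane_body top 0.9 [127.4 266.2] [0.3217 0.3607 0.018 ]
plane_body top 0.81 [227.8 170. ] [0.6165 0.0617 0.018 ]
plane_body scene 0.97 [154.9 273.9] [ 0.7649 -0.3467  0.018 ]
plane_body scene 0.86 [362.6 237.9] [0.7661 0.306  0.018 ]
plane_body scene 0.8 [337.3 132.1] [0.3217 0.3646 0.018 ]
0.8 [0.15821642 0.52676158 0.2313229 ] [4.56739921e-01 3.10818224e+00 4.87739753e-05] 0.0853877382370396
```

View pics/t.png

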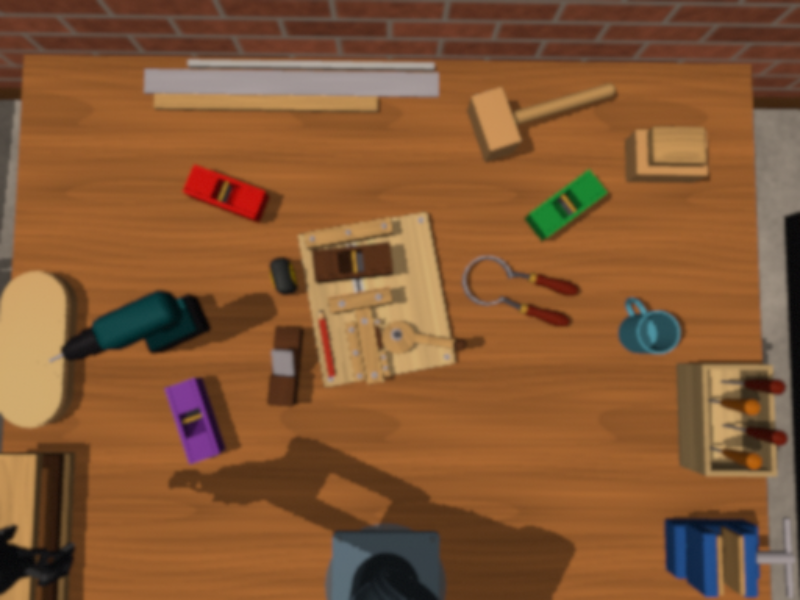

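View pics/s.png

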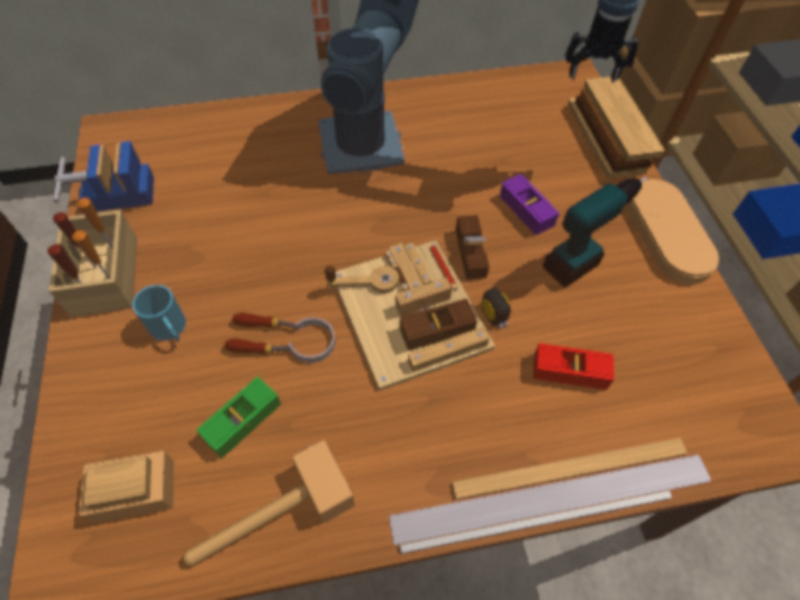

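The top view (800x600) shows the jig around (375,298). The walnut body lies at (352,262) between the jaw (360,300) and the stop (350,232), and the lever knob is at about (462,343). Things that could be taken for the body are red (226,193), green (567,204), purple (193,420) and the smoothing plane (285,365). I choose the walnut one in the jig.

Run:
```python
from h import *
from scipy.optimize import least_squares
a=bot.snapshot("top")
cv2.imwrite("pics/tc.png",cv2.resize(a[120:260,170:320,::-1],(640,597),interpolation=cv2.INTER_CUBIC))
C=[((300,235),(150,100,18)),((428,212),(150,-160,18)),((456,362),(-155,-160,18)),((327,385),(-155,100,18))]
J=[(np.array(p)/1.5625,np.array(q)/1e3) for p,q in C]
obs=[("top",p,q) for p,q in J]
obs+=[("top",(223.3,153.6),np.array([.115,0,.018])),("scene",(285.3,222.6),np.array([.115,0,.018])),("top",(252.9,212),np.array([-.08,-.056,.061])),("scene",(246.2,174),np.array([-.08,-.056,.061])),("scene",(268.1,196.3),np.zeros(3)),("top",(232.2,191.4),np.zeros(3))]
def W(v,q):
    c,s=np.cos(v[2]),np.sin(v[2]);return np.array([v[0]+c*q[0]-s*q[1],v[1]+s*q[0]+c*q[1],q[2]])
f=lambda v:np.concatenate([proj(c,W(v,q))-p for c,p,q in obs])
r=least_squares(f,[.55,.047,.21],loss="soft_l1");print(r.x,np.degrees(r.x[2]));print(np.round(f(r.x).reshape(-1,2),1))
v=r.x;k=np.array([.4628,-.141]);c,s=np.cos(v[2]),np.sin(v[2]);R=np.array([[c,s],[-s,c]])
kj=R@(k-v[:2]);print("knob jig",kj); d=kj-[-.08,-.056];print(np.hypot(*d),.85-np.arctan2(d[0],-d[1]))
for n in [(.534,.0464),(.6165,.0617)]: print(R@(np.array(n)-v[:2]))
```

```text
[0.55167191 0.04994562 0.18815834] 10.780678619623158
[[-1.1 -1.2]
 [-0.4 -1.2]
 [ 0.1 -0.3]
 [-1.4  0.6]
 [ 1.5  0.9]
 [-1.9 -0.4]
 [ 1.3  1. ]
 [-0.5  0.1]
 [ 1.3  1. ]
 [-0.6  0.1]]
knob jig [-0.12301974 -0.17095201]
0.12273818289773865 1.2081049823954113
[-0.01802321 -0.00017751]
[ 0.06588256 -0.00057918]
```

View pics/tc.png

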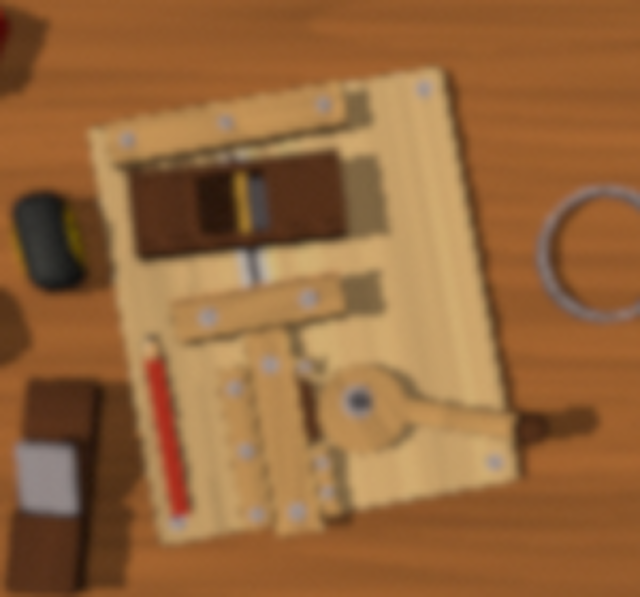

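The close crop confirms the walnut body in the jig at (240,205), tilted about 5°. The jaw is at (260,307), the knob at (533,427) and the pencil at (168,430). The fit gives jig yaw 10.8° and cam about 1.2, both plausible. Next I compute the tool shifts.

```bash
cat >> h.py <<'E'
from scipy.spatial.transform import Rotation as Ro
V=np.array([.5517,.0499,.188])
def jw(x,y):
    c,s=np.cos(V[2]),np.sin(V[2]);return V[:2]+np.array([c*x-s*y,s*x+c*y])/1e3
def kn(q,e,r=120):   # e mm along forward tangent from knob; returns jig xy mm, tangent yaw deg world
    t=.85-q;return np.array([-80+r*np.sin(t)+e*np.cos(t),-56-r*np.cos(t)+e*np.sin(t)]),np.degrees(t+V[2])
def row(jxy,z,yaw):  # yaw: world dir of tool -x
    s=bot.sense();R=Ro.from_rotvec(s["ee_rot"]);X=R.as_matrix()[:,0]
    cur=np.degrees(np.arctan2(-X[1],-X[0]));d=(yaw-cur+180)%360-180
    p=np.r_[jw(*jxy),z]-s["ee_pos"];print("rz %.1f"%-d,"mm",np.round(R.inv().apply(p)*1e3,1),"world",np.round(jw(*jxy),3))
E
python3 - <<'E'
from h import *
p,y=kn(1.2,-55);row(p,.20,y);row(p,.055,y)
E
```

```text
rz -7.4 mm [-429.9 -556.2   31.3] world [ 0.41 -0.13]
rz -7.4 mm [-429.9 -556.2  176.3] world [ 0.41 -0.13]
```

```bash
python3 -m creep '[[0,0,-7,-430,-556,31,0],[0,0,-7,-430,-556,31,0],[0,0,-7,-430,-556,31,0],[0,0,-7,-430,-556,31,0],[0,0,-7,-430,-556,31,0],[0,0,-7,-430,-556,31,0],[0,0,-7,-430,-556,31,0],[0,0,-7,-430,-556,31,0],[0,0,-7,-430,-556,31,0],[0,0,-7,-430,-556,31,0],[0,0,-7,-430,-556,31,0],[0,0,-7,-430,-556,31,0],[0,0,-7,-430,-556,31,0],[0,0,-7,-430,-556,31,0],[0,0,-7,-430,-556,31,0],[0,0,-7,-430,-556,31,0],[0,0,-7,-430,-556,31,0]]'
python3 - <<'E'
from h import *
p,y=kn(1.2,-55);row(p,.055,y)
a=bot.snapshot("top");cv2.imwrite("pics/a.png",cv2.resize(a[120:290,150:350,::-1],(700,595),interpolation=cv2.INTER_CUBIC))
spot("knob_mid","top",.0605)
E
```

```text
t: 2.98
ee_pos: [0.4101, -0.1289, 0.2005]
ee_rot: [0.264, 3.13, -0.0]
force: [0.4, -0.1, 0.4]
gripper_width: -0.0003
finger_force: 0.0
rz -0.4 mm [ 1.000e-01 -7.000e-01  1.455e+02] world [ 0.41 -0.13]
knob_mid top 0.7 [227.5 187.3] [0.559  0.0597 0.0605]
knob_mid top 0.69 [295.8 221.6] [ 0.4591 -0.1427  0.0605]
```

```bash
python3 -m creep '[[0,0,0,0,0,50,0],[0,0,0,0,0,100,0],[0,0,0,0,0,130,0],[0,0,0,0,0,145,0],[0,0,0,0,0,145,0]]'
python3 - <<'E'
from h import *
for q,e in [(1.2,-25),(1.1,-23),(1,-23),(.9,-23),(.8,-23),(.7,-23),(.6,-23),(.5,-23),(.4,-23),(.3,-23),(.2,-23),(.1,-23),(.04,-23)]:
    p,y=kn(q,e);row(p,.055,y)
E
```

```text
t: 3.7
ee_pos: [0.4092, -0.1289, 0.0543]
ee_rot: [-0.266, -3.128, -0.002]
force: [-0.2, -0.9, -0.1]
gripper_width: 0.0003
finger_force: 0.0
rz -0.4 mm [-30.8  -0.3  -0.8] world [ 0.44  -0.134]
rz -6.2 mm [-44.9  -1.9  -0.8] world [ 0.453 -0.138]
rz -11.9 mm [-57.1  -2.3  -0.8] world [ 0.465 -0.141]
rz -17.6 mm [-69.3  -1.5  -0.9] world [ 0.477 -0.142]
rz -23.4 mm [-81.3   0.6  -0.9] world [ 0.49  -0.142]
rz -29.1 mm [-93.1   3.8  -0.9] world [ 0.502 -0.141]
rz -34.8 mm [-104.5    8.2   -1. ] world [ 0.514 -0.138]
rz -40.6 mm [-115.4   13.7   -1. ] world [ 0.525 -0.135]
rz -46.3 mm [-125.7   20.3   -1. ] world [ 0.537 -0.13 ]
rz -52.0 mm [-135.3   27.9   -1. ] world [ 0.547 -0.124]
rz -57.7 mm [-144.1   36.4   -1. ] world [ 0.557 -0.117]
rz -63.5 mm [-152.    45.7   -1.1] world [ 0.567 -0.11 ]
rz -66.9 mm [-156.2   51.6   -1.1] world [ 0.572 -0.104]
```

```bash
python3 -m creep '[[0,0,0,-15,0,0,0],[0,0,0,-31,0,0,0],[0,0,-3,-38,-1,0,0],[0,0,-6,-45,-2,0,0],[0,0,-9,-51,-2,0,0],[0,0,-12,-57,-2,0,0],[0,0,-18,-69,-2,0,0],[0,0,-23,-81,1,0,0],[0,0,-29,-93,4,0,0]]'
python3 - <<'E'
from h import *
bot.snapshot("top");bot.snapshot("scene")
spot("knob_mid","top",.0605);spot("knob_mid","scene",.0605);spot("jaw_back","top",.056)
for q,e in [(.6,-23),(.5,-23),(.4,-23),(.3,-23),(.2,-23),(.1,-23),(.03,-23),(0,-22)]:
    p,y=kn(q,e);row(p,.055,y)
print(jw(*kn(.7,0)[0]))
E
```

```text
t: 4.82
ee_pos: [0.502, -0.1407, 0.0554]
ee_rot: [0.532, -3.093, -0.002]
force: [-6.5, 0.4, 2.8]
gripper_width: 0.0005
finger_force: 2.9
knob_mid scene 0.94 [212.6 187.1] [ 0.5151 -0.1371  0.0605]
jaw_back top 0.62 [232.2 196.7] [0.5316 0.0457 0.056 ]
rz -5.9 mm [-10.5  -0.4   0.8] world [ 0.514 -0.138]
rz -11.6 mm [-22.7  -0.9   0.8] world [ 0.525 -0.135]
rz -17.4 mm [-34.9  -0.1   0.8] world [ 0.537 -0.13 ]
rz -23.1 mm [-47.    1.9   0.8] world [ 0.547 -0.124]
rz -28.8 mm [-58.7   5.1   0.8] world [ 0.557 -0.117]
rz -34.5 mm [-70.2   9.4   0.9] world [ 0.567 -0.11 ]
rz -38.6 mm [-77.9  13.1   0.9] world [ 0.573 -0.104]
rz -40.3 mm [-81.8  15.5   0.9] world [ 0.576 -0.1  ]
[ 0.5233678  -0.13327521]
```

Force 6.5 N shows contact, and the knob is following. I push on to the end.

```bash
python3 -m creep '[[0,0,-6,-11,0,0,0],[0,0,-12,-23,-1,0,0],[0,0,-17,-35,0,0,0],[0,0,-23,-47,2,0,0],[0,0,-29,-59,5,0,0],[0,0,-34,-70,9,0,0],[0,0,-38,-78,13,0,0],[0,0,-40,-82,16,0,0],[0,0,-40,-83,17,0,0]]'
python3 - <<'E'
from h import *
b=bot.snapshot("scene");cv2.imwrite("pics/b.png",cv2.resize(b[130:270,170:330,::-1],(640,560),interpolation=cv2.INTER_CUBIC))
bot.snapshot("top")
spot("knob_mid","top",.0605);spot("knob_mid","scene",.0605)
print(jw(*kn(0,0)[0]),jw(*kn(.1,0)[0]))
E
```

```text
t: 6.2
ee_pos: [0.5762, -0.0998, 0.0558]
ee_rot: [-1.552, 2.731, -0.006]
force: [-1.0, -7.3, -2.9]
gripper_width: 0.0001
finger_force: 3.1
knob_mid top 0.69 [273.6 175.6] [ 0.595  -0.0769  0.0605]
knob_mid scene 0.85 [232.6 202.7] [ 0.5871 -0.0816  0.0605]
[ 0.5869425  -0.08101813] [ 0.58034092 -0.09103308]
```

View pics/b.png

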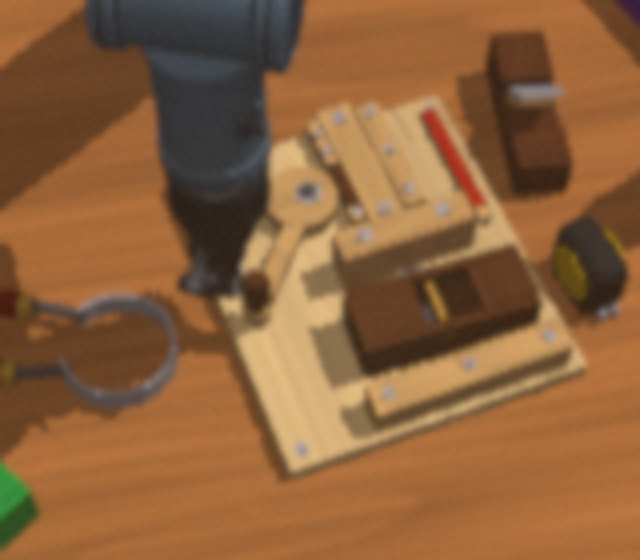

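The scene crop shows the knob at (258,290), with the lever swung forward and the jaw and body unmoved. The knob is within a few mm of the q=0 prediction. Next is retreat, rise and move behind the jaw.

```bash
python3 -m creep '[[0,0,0,25,0,0,0],[0,0,0,25,0,-50,0],[0,0,0,25,0,-90,0],[0,0,0,25,0,-90,0]]'
python3 - <<'E'
from h import *
row((-70,0),.145,np.degrees(V[2]));row((-70,0),.05,np.degrees(V[2]))
E
```

```text
t: 6.9
ee_pos: [0.5653, -0.1206, 0.1497]
ee_rot: [-1.548, 2.727, -0.012]
force: [-0.1, -0.1, 0.1]
gripper_width: 0.0002
finger_force: 0.0
rz 48.4 mm [-93.  151.4   3.4] world [0.483 0.037]
rz 48.4 mm [-92.9 152.3  98.4] world [0.483 0.037]
```

```bash
python3 -m creep '[[0,0,10,-30,50,3,0],[0,0,20,-60,100,3,0],[0,0,30,-93,152,3,0],[0,0,40,-93,152,3,0],[0,0,48,-93,152,3,0],[0,0,48,-93,152,50,0],[0,0,48,-93,152,85,0],[0,0,48,-93,152,98,0],[0,0,48,-93,152,98,0]]'
python3 - <<'E'
from h import *
for x in(-32,7,12,14,16): row((x,0),.05,np.degrees(V[2]))
bot.snapshot("top");spot("jaw_back","top",.056);spot("jaw_face","top",.043)
E
```

```text
t: 8.02
ee_pos: [0.4788, 0.0384, 0.0467]
ee_rot: [0.308, -3.125, -0.001]
force: [0.2, 0.8, 0.5]
gripper_width: -0.0005
finger_force: 0.0
rz 0.5 mm [-41.7  -2.7  -3.3] world [0.52  0.044]
rz 0.5 mm [-80.7  -3.   -3.4] world [0.559 0.051]
rz 0.5 mm [-85.7  -3.   -3.4] world [0.563 0.052]
rz 0.5 mm [-87.7  -3.1  -3.4] world [0.565 0.053]
rz 0.5 mm [-89.7  -3.1  -3.4] world [0.567 0.053]
jaw_back top 0.83 [231.6 197.2] [0.5301 0.0475 0.056 ]
jaw_back top 0.21 [186.8 231.8] [0.4271 0.1781 0.056 ]
jaw_face top 0.53 [228.5 186.6] [0.5628 0.0576 0.043 ]
```

```bash
python3 -m creep '[[0,0,0,-20,-3,-3,0],[0,0,0,-35,-3,-3,0],[0,0,0,-42,-3,-3,0],[0,0,0,-48,-3,-3,0],[0,0,0,-54,-3,-3,0],[0,0,0,-60,-3,-3,0],[0,0,0,-65,-3,-3,0],[0,0,0,-70,-3,-3,0],[0,0,0,-75,-3,-3,0],[0,0,0,-80,-3,-3,0],[0,0,0,-82,-3,-3,0],[0,0,0,-84,-3,-3,0],[0,0,0,-84,-3,-3,0]]'
```

```text
t: 9.8
ee_pos: [0.562, 0.0519, 0.0501]
ee_rot: [0.309, -3.125, -0.0]
force: [-4.0, -2.1, 1.0]
gripper_width: -0.0002
finger_force: 2.3
```

Only the sliding force so far. I continue in small steps.

```bash
python3 -m creep '[[0,0,0,-2,0,0,0],[0,0,0,-4,0,0,0],[0,0,0,-4,0,0,0]]'; python3 -m creep '[[0,0,0,-2,0,0,0],[0,0,0,-2,0,0,0]]';python3 -m creep '[[0,0,0,-2,0,0,0],[0,0,0,-2,0,0,0]]'
```

```text
t: 10.18
ee_pos: [0.5643, 0.0523, 0.05]
ee_rot: [0.309, -3.122, 0.0]
force: [-8.5, -2.5, 5.9]
gripper_width: -0.0
finger_force: 4.8
t: 10.42
ee_pos: [0.5643, 0.0523, 0.05]
ee_rot: [0.309, -3.118, 0.001]
force: [-15.2, -5.6, 9.9]
gripper_width: 0.0003
finger_force: 7.9
t: 10.68
ee_pos: [0.5643, 0.0524, 0.0499]
ee_rot: [0.309, -3.114, 0.001]
force: [-20.7, -7.0, 14.7]
gripper_width: -0.0005
finger_force: 10.9
```

The jaw has stopped firmly at 20 N, with the tip at jig x of about 13 mm (13+11 ≈ 25, the expected closed position). I retreat and look.

```bash
python3 -m creep '[[0,0,0,6,0,0,0],[0,0,0,35,0,0,0],[0,0,0,35,0,-50,0],[0,0,0,35,0,-100,0],[0,0,0,35,0,-100,0]]'
python3 - <<'E'
from h import *
b=bot.snapshot("scene");cv2.imwrite("pics/c.png",cv2.resize(b[130:270,170:330,::-1],(640,560),interpolation=cv2.INTER_CUBIC))
for n,z in(("knob_mid",.0605),("jaw_face",.043),("plane_body",.018)): spot(n,"scene",z)
print("exp jaw_face",jw(55,0),"body",jw(85,0),"knob",jw(*kn(0,0)[0]))
for q,e in((0,55),):
    p,y=kn(q,e);row(p,.15,y);row(p,.055,y)
E
```

```text
t: 11.3
ee_pos: [0.5405, 0.0465, 0.1554]
ee_rot: [-0.308, 3.114, -0.003]
force: [-0.2, -0.1, 0.2]
gripper_width: -0.0
finger_force: 0.0
knob_mid scene 0.69 [282.  214.5] [0.6589 0.0651 0.0605]
knob_mid scene 0.55 [232.7 203.4] [ 0.5898 -0.0817  0.0605]
jaw_face scene 0.97 [276.2 204.4] [0.609  0.0587 0.043 ]
plane_body scene 0.89 [336.6 137.2] [0.346 0.354 0.018]
plane_body scene 0.87 [283.5 215.6] [0.6409 0.0775 0.018 ]
plane_body scene 0.79 [155.8 272.1] [ 0.7597 -0.3437  0.018 ]
exp jaw_face [0.6057309 0.0601792] body [0.6352023  0.06578603] knob [ 0.5869425  -0.08101813]
rz -48.2 mm [-62.1 -94.4  -0.8] world [ 0.615 -0.034]
rz -48.2 mm [-62.2 -94.5  94.2] world [ 0.615 -0.034]
```

View pics/c.png

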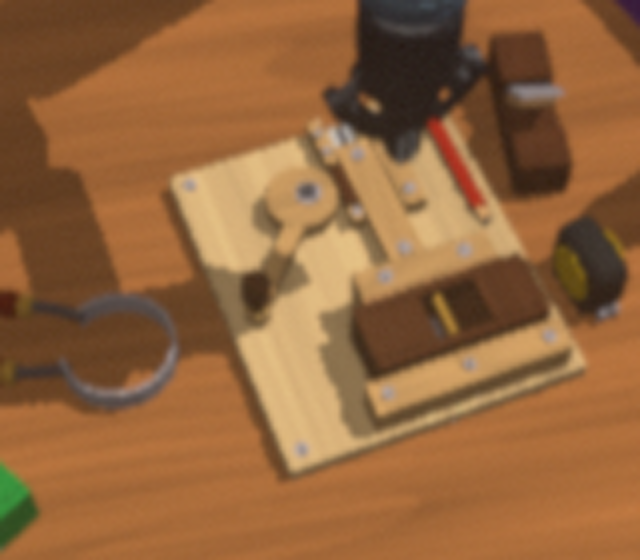

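The crop shows the body at (455,315), flush and square between jaw and stop, with the lever still at its low point, knob at (258,290). Now I bring the tip to the front side of the knob.

Run:
```python
from h import *
p,y=kn(0,42);print(p);row(p,.055,y)
```

```text
[  37.87294074 -103.64420049]
rz -48.2 mm [ -53.5 -104.2   94.2] world [ 0.608 -0.045]
```

```bash
python3 -m creep '[[0,0,-10,-20,-40,0,0],[0,0,-20,-40,-80,0,0],[0,0,-30,-53,-104,0,0],[0,0,-40,-53,-104,0,0],[0,0,-48,-53,-104,0,0],[0,0,-48,-53,-104,0,0],[0,0,-48,-53,-104,45,0],[0,0,-48,-53,-104,80,0],[0,0,-48,-53,-104,94,0],[0,0,-48,-53,-104,94,0]]'
python3 - <<'E'
from h import *
for q in(0,.1,.2,.3,.4,.5,.6,.7,.8,.9,1,1.1,1.15,1.2,1.25):
    p,y=kn(q,22);row(p,.055,y)
E
```

```text
t: 12.75
ee_pos: [0.6074, -0.0448, 0.0553]
ee_rot: [1.551, -2.73, -0.003]
force: [0.0, -0.0, -0.0]
gripper_width: -0.0002
finger_force: 0.0
rz -0.3 mm [19.6 -0.8  0.3] world [ 0.598 -0.062]
rz 5.5 mm [31.7 -2.5  0.3] world [ 0.593 -0.073]
rz 11.2 mm [43.8 -2.9  0.3] world [ 0.587 -0.084]
rz 16.9 mm [56.  -2.2  0.3] world [ 0.581 -0.094]
rz 22.7 mm [68.1 -0.2  0.3] world [ 0.573 -0.103]
rz 28.4 mm [79.8  3.   0.3] world [ 0.564 -0.112]
rz 34.1 mm [91.2  7.4  0.4] world [ 0.554 -0.119]
rz 39.8 mm [102.1  12.8   0.4] world [ 0.544 -0.126]
rz 45.6 mm [112.4  19.3   0.4] world [ 0.533 -0.131]
rz 51.3 mm [122.   26.9   0.4] world [ 0.522 -0.136]
rz 57.0 mm [130.8  35.3   0.4] world [ 0.51  -0.139]
rz 62.8 mm [138.8  44.6   0.5] world [ 0.498 -0.141]
rz 65.6 mm [142.4  49.5   0.5] world [ 0.492 -0.142]
rz 68.5 mm [145.7  54.6   0.5] world [ 0.486 -0.142]
rz 71.4 mm [148.8  59.8   0.5] world [ 0.48  -0.142]
```

```bash
python3 -m creep '[[0,0,0,20,-1,0,0],[0,0,5,32,-2,0,0],[0,0,11,44,-3,0,0],[0,0,17,56,-2,0,0],[0,0,23,68,0,0,0],[0,0,28,80,3,0,0],[0,0,34,91,7,0,0],[0,0,40,102,13,0,0],[0,0,46,112,19,0,0],[0,0,51,122,27,0,0],[0,0,57,131,35,0,0],[0,0,60,135,40,0,0],[0,0,63,139,45,0,0]]'
python3 - <<'E'
from h import *
bot.snapshot("scene");spot("knob_mid","scene",.0605)
print(jw(*kn(1.1,0)[0]))
for q in(1.15,1.2,1.25,1.3,1.35):
    p,y=kn(q,22);row(p,.055,y)
E
```

```text
t: 14.38
ee_pos: [0.5017, -0.1436, 0.0585]
ee_rot: [0.107, 3.13, -0.004]
force: [11.1, 0.8, -6.9]
gripper_width: -0.0001
finger_force: 5.1
knob_mid scene 0.63 [210.1 179.3] [ 0.4824 -0.1412  0.0605]
[ 0.47614046 -0.13983427]
rz 2.5 mm [9.2 1.3 3.4] world [ 0.492 -0.142]
rz 5.4 mm [15.2  0.6  3.3] world [ 0.486 -0.142]
rz 8.3 mm [21.3  0.2  3.3] world [ 0.48  -0.142]
rz 11.1 mm [27.4  0.2  3.2] world [ 0.474 -0.142]
rz 14.0 mm [33.5  0.4  3.2] world [ 0.468 -0.141]
```

```bash
python3 -m creep '[[0,0,3,6,0,0,0],[0,0,5,12,0,0,0],[0,0,8,18,0,0,0],[0,0,10,24,0,0,0],[0,0,10,25,0,0,0],[0,0,10,25,0,0,0]]'
python3 - <<'E'
from h import *
bot.snapshot("scene");bot.snapshot("top")
for c in("scene","top"): spot("knob_mid",c,.0605)
print([jw(*kn(q,0)[0]) for q in(1.1,1.2,1.3)])
for q in(1.15,1.2,1.25,1.3,1.35):
    p,y=kn(q,22);row(p,.055,y)
E
```

```text
t: 15.22
ee_pos: [0.4781, -0.1446, 0.0595]
ee_rot: [0.376, 3.106, -0.01]
force: [8.7, -7.1, -1.9]
gripper_width: -0.0004
finger_force: 4.6
knob_mid scene 0.81 [209.  173.1] [ 0.4562 -0.1417  0.0605]
[array([ 0.47614046, -0.13983427]), array([ 0.46422061, -0.13849364]), array([ 0.45249416, -0.13596971])]
rz -7.4 mm [-12.8   6.1   4.6] world [ 0.492 -0.142]
rz -4.5 mm [-6.9  4.4  4.6] world [ 0.486 -0.142]
rz -1.6 mm [-1.   3.   4.5] world [ 0.48  -0.142]
rz 1.2 mm [5.  1.8 4.4] world [ 0.474 -0.142]
rz 4.1 mm [11.   1.   4.3] world [ 0.468 -0.141]
```

q is about 1.26. I add a small extra push, then retreat and check.

```bash
python3 -m creep '[[0,0,1,3,0,0,0],[0,0,2,5,0,0,0],[0,0,2,5,0,0,0]]'; python3 -m creep '[[0,0,0,-8,0,0,0],[0,0,0,-30,0,0,0],[0,0,0,-30,0,-50,0],[0,0,0,-30,0,-110,0],[0,0,0,30,0,-160,0],[0,0,0,90,0,-160,0],[0,0,0,120,-60,-160,0],[0,0,0,120,-120,-160,0],[0,0,0,120,-120,-160,0],[0,0,0,120,-120,-160,0]]'
python3 - <<'E'
from h import *
b=bot.snapshot("scene");a=bot.snapshot("top");cv2.imwrite("pics/d.png",cv2.resize(np.hstack([b[130:270,170:330],a[120:260,170:330]])[...,::-1],(800,350),interpolation=cv2.INTER_CUBIC))
for c in("scene","top"):
    spot("knob_mid",c,.0605); spot("jaw_face",c,.043)
E
```

```text
t: 15.8
ee_pos: [0.476, -0.1448, 0.0598]
ee_rot: [0.43, 3.093, -0.012]
force: [15.6, -9.7, -9.4]
gripper_width: -0.0002
finger_force: 8.6
t: 17.05
ee_pos: [0.3201, -0.2221, 0.2168]
ee_rot: [0.434, 3.111, -0.0]
force: [0.9, 0.1, -0.2]
gripper_width: -0.0002
finger_force: 0.0
knob_mid scene 0.92 [209.7 171.1] [ 0.4483 -0.1383  0.0605]
jaw_face scene 0.6 [274.8 202.6] [0.6013 0.0556 0.043 ]
knob_mid top 0.6 [295.1 223.6] [ 0.4532 -0.1407  0.0605]
jaw_face top 0.66 [229.7 171.7] [0.608  0.0546 0.043 ]
```

View pics/d.png

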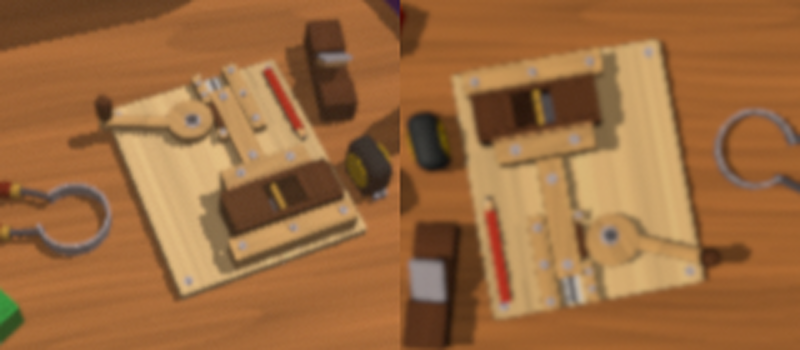

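The knob is at (103,107) left and (711,256) right, past its starting angle, so q is about 1.3. The body is flush and square between jaw and stop, and everything else is where it was.

```bash
python3 -c "
from rig import bot;print(bot.sign_off())"
```

```text
the job is handed in; nothing more can be done
None
```

The job is handed in: in the last pictures the plane body sits square between jaw and stop, the lock is swung back to about 1.3 rad, the other things look unmoved and the arm is clear; the judge's verdict was not shown.

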